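# Free the top cup from a stack of nested desk cups

### The job

The cups in the stack on the desk grip one another. Pull the top cup straight up off the stack, leaving the other two standing where they are, and set it down upright with its whole foot on the round coaster. Do not drop it, and leave the other things on the desk alone.

Things in the scene. Friction and masses are not known exactly. Their poses are not given: they have to be found in the camera images.
- top_cup_center (a point): Middle of the top cup's bowl, on its axis, 57.5 mm above the underside of its foot; z up along the axis. The round bowl (outer diameter 55 mm below, 62 mm at the rim, 55 mm tall, open top, 3 mm wall, 6 mm floor) stands wholly free above the stack, from 143 to 198 mm over the desk, and is where to hold the cup. Below it a narrower foot, 30 mm tall, is sunk in the next cup.
- top_cup_foot (a point): Centre of the underside of the top cup's foot, 57.5 mm below its bowl's middle. The foot is solid and tapers from 50 mm diameter under the bowl to 45 mm here.
- top_cup: The same top cup, plain pale bare metal, 85 mm tall in all, 120 to 225 g; origin at the centre of the underside of its foot, z up along its axis.
- lower_cups: The two cups below, same shape, jammed fast together so that they move as one: 141.5 mm tall, 950 g, loose on the desk; origin at the centre of the underside of the lowest foot, z up. Four sprung rubber pads in the upper mouth grip the top cup's foot: it takes 4 to 7 N upward, besides the cup's weight, to break it free; the grip fades over the first 20 mm and the foot is out after 30 mm. Pulled straight up, these two stay on the desk.
- coaster: Round flat leather coaster, 96 mm in diameter, 6 mm thick, fixed to the desk; origin at the centre of its underside.
- coaster_top (a point): Centre of the coaster's upper face, 6 mm above the desk.
- tumbler: Bystander: drinking glass, 81 mm wide, 93 mm tall, behind the work; origin at the centre of its underside.
- desk_clock: Bystander: small round-faced clock, 35 x 80 x 87 mm, behind the work; origin at the centre of its underside.
Things that resemble listed ones, but are neither listed nor needed, are in the scene too. Leave any red or yellow look-alike of the top_cup alone.

How it is judged:
By the outcome, as a careful person would: the job done as asked, in the order asked, and still so for the second after the job is handed in, with the robot touching nothing.
It also fails if it takes over 38 s, if anything falls off the work surface, if the arm or the gripper's body presses on something with over 40 N, if the wrist force passes 120 N, or if a joint passes its speed limit or range.

### The arm

A 6-joint arm with a two-finger parallel gripper is mounted at the origin on the work surface; the furniture and walls round the work are solid. World frame = base frame: x ahead of the robot, y to its left, z up, the work surface at z = 0. Lengths are in mm, angles in rad, forces in N, time in s.
With the tool pointing down it reaches from about 350 to 975 mm from the base axis. Payload 7.1 kg.
Tool frame: the origin (TCP) lies at the very end of the fingers, on their centre line; the grasp point (between the pads) lies 19 mm behind it; z points along the fingers, y is the direction in which the jaws open and shut (so a half turn about z gives the same grasp; the last joint's range is limited). The gripper opens to 88 mm and grips with 3 to 60 N. Pads are 20 mm wide; open, the fingers measure 115 mm over their backs; the gripper's body (75 mm by 178 mm) begins 61 mm behind the grasp point.
Start: joints at [1.22, 0.423, 1.63, -0, 1.089, -0.019], TCP at [203.559, 590.905, 222.675] pointing down, gripper open.
Joint ranges: [-3, 3], [-0.9, 2.11], [0.09, 2.58], [-1.31, 4.45], [0.11, 2.69], [-2.54, 2.54]. Speed limits (rad/s): [2.39, 2.39, 3.01, 3.14, 3.14, 3.14].

### API

Orientations are given as a rotation vector (axis times angle).
In Python, from workcell import * gives the robot as it stands.
- The arm moves only by the tool play_rows, never from a script. Its argument "plan" is text: rows parted by semicolons, each of 7 numbers parted by spaces: the finger opening in cm, from 0 to 8.78, then the shift along the tool's x, y, z in cm, then the turn, a rotation vector about the tool's x, y, z in degrees. A call has 1 to 20 rows; each row shifts and turns the commanded pose from where the row before left it, along the tool's axes as they then stand; what a row does not reach is not made up. A row lasts 1/8 s, in which the tool goes at most 62.5 mm and 10.7 degrees, less where a joint would pass 70% of its speed; a pose out of reach is approached as far as the arm can. A call is refused whole if a number of a shift passes 6.25 or a number of a turn 10.7, either way. A call with a gripper value outside its range is refused whole. The fingers move at their own pace and stop on an object; the grip force is fixed at half the most. Time passes only in rows, so rows that do not move let the fingers close. It gives the time, the measured TCP pose, the force and the opening at its end, in the units of the state.
- get_obs(): the state, without advancing time (a new reading comes with each control period).
- get_image(name): name is "scene" or "top" or "wrist"; returns a dict with "pixels" (384x512x3 uint8, red, green, blue), "range_z" (384x512 float32, mm along the optical axis (not along the pixel's ray), 0 where there is no reading), "fx", "fy", "cx", "cy" (pixels), "distortion" ([k1, k2, p1, p2, k3] as OpenCV has them; the pictures are not rectified), "eye" and "attitude" of the camera in the world. Camera axes: x right, y down, z forward; pixel columns grow to the right and rows downward; lengths in mm; the calibration is good to about 2 mm. A picture is of the moment at which its call begins.
- close_job(): hands the job in, once; it reports no verdict.
The state is a dict: "t": time; "qpos": joint angles; "qvel": joint speeds; "joint_torque": joint torques, N m; "ee_pos": TCP position; "orientation": TCP orientation; "ft_force": force on the tool from outside, world axes, zero at the start; "moment": the same for the moment, N m; "width": finger opening in mm.
Only numpy, scipy, OpenCV 4.12 (cv2) and the standard library are available. Lean on these libraries where they do the work, as an engineer would, in place of code of your own. Each camera call takes 0.05 s, during which the arm holds its last target. There are 200 camera calls.

## Working session

There is one attempt and no reset: what is moved stays moved. The work goes in short steps, Python scripts to look and compute and a tool call to move; the robot and the scene stay as the last step left them, time stands still between calls to the robot, and variables do not carry over. Pictures are saved under pics/ and viewed, about 8 in all and at most 12, crops included, and the job is handed in when it is done.

Besides the shell and the picture viewer there is one more tool, called after ">>>" as name(argument=value, ...) on one line, values as JSON. play_rows: Moves the arm, as the interface text tells. Its arguments: {"type":"object","properties":{"plan":{"type":"string"}},"required":["plan"]}

```bash
mkdir -p pics
cat > h.py <<'E'
from workcell import *
import numpy as np, cv2
def save(n,f):
    im=get_image(n); cv2.imwrite('pics/'+f,im['pixels'][:,:,::-1]); np.savez('pics/'+f[:-4]+'.npz',**{k:np.array(v) for k,v in im.items()}); return im
E
python3 - <<'E'
from h import *
o=get_obs(); print(o)
for n in('scene','top'):
    im=save(n,n+'0.png'); print(n,{k:v for k,v in im.items() if k not in('pixels','range_z')})
a=cv2.imread('pics/scene0.png');b=cv2.imread('pics/top0.png')
E
```

```text
{'t': 0.0, 'qpos': array([ 1.21997917e+00,  4.23854337e-01,  1.63068181e+00,  3.33314474e-05,
        1.08858077e+00, -1.90362437e-02]), 'qvel': array([ 1.27096976e-03,  3.97758282e-04,  4.19977991e-04, -2.77713023e-05,
        1.89943951e-04, -4.38255434e-04]), 'joint_torque': array([ 1.33476264e-03, -5.44630408e+01, -2.73664784e+01,  6.43362058e-02,
        2.29084870e-02, -1.43903580e-04]), 'ee_pos': array([203.37907369, 590.40245947, 221.89648179]), 'orientation': array([-5.18745937e-01, -3.09815402e+00,  2.34472556e-03]), 'ft_force': array([-0.16094796,  0.35028206,  0.07400261]), 'moment': array([ 0.00674688,  0.04278343, -0.00813481]), 'width': 87.80135988516989}
scene {'fx': 435.2003380103525, 'fy': 435.2003380103525, 'cx': 260.35848904425495, 'cy': 192.63356578785098, 'distortion': array([-0.11354409,  0.        ,  0.        ,  0.        ,  0.        ]), 'eye': array([  42.57782399, -268.47525254,  853.46153477]), 'attitude': array([-2.21159637,  1.21969599, -0.44833053])}
top {'fx': 430.87342866415474, 'fy': 430.87342866415474, 'cx': 257.4846639980674, 'cy': 185.70552143564638, 'distortion': array([-0.16578124,  0.        ,  0.        ,  0.        ,  0.        ]), 'eye': array([ 479.25087725,   18.11392893, 1069.58962717]), 'attitude': array([-2.18553351,  2.18628639, -0.1167082 ])}
```

View pics/scene0.png

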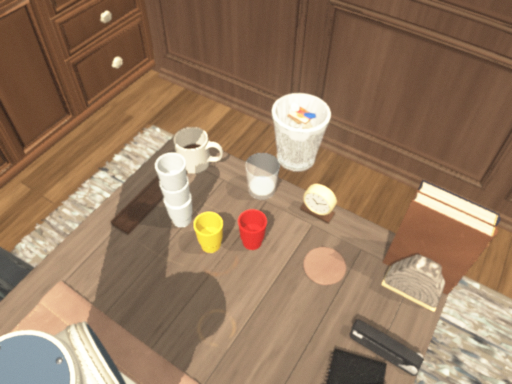

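View pics/top0.png

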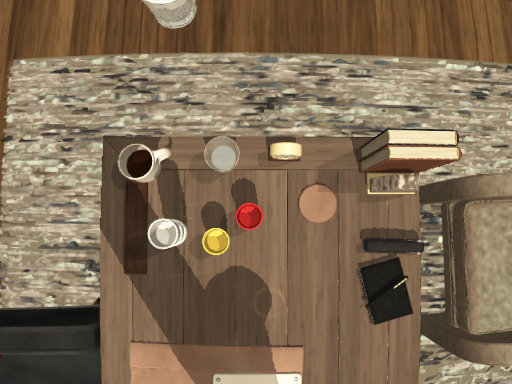

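The cup to take is the white stack's top cup, at scene (172,165) and top (163,234). These could be mistaken for it:
- the yellow cup, scene (208,232) and top (215,241)
- the red cup, scene (252,229) and top (249,216)
- the mug, scene (193,150) and top (140,162)
- the tumbler, scene (262,175) and top (221,155)
- the bin, scene (300,130)

The coaster is the tan disc at top (318,203) and scene (325,266). The faint ring at top (268,303) is only a stain.

```bash
cat >> h.py <<'E'
from scipy.spatial.transform import Rotation as R
def rays(im,uv):
    K=np.array([[im['fx'],0,im['cx']],[0,im['fy'],im['cy']],[0,0,1]],float)
    n=cv2.undistortPoints(np.asarray(uv,float).reshape(-1,1,2),K,np.asarray(im['distortion'],float))[:,0]
    return np.c_[n,np.ones(len(n))]
def world(im,uv,z=None):
    d=rays(im,uv); A=R.from_rotvec(im['attitude'])
    if z is None:
        u=np.asarray(uv).astype(int); d=d*im['range_z'][u[:,1],u[:,0]][:,None]; return A.apply(d)+im['eye']
    w=A.apply(d); return im['eye']+w*((z-im['eye'][2])/w[:,2])[:,None]
def circ(P):
    A=np.c_[2*P,np.ones(len(P))]; s=np.linalg.lstsq(A,(P**2).sum(1),rcond=None)[0]
    return s[:2],np.sqrt(s[2]+s[:2]@s[:2])
E
python3 - <<'E'
from h import *
L=lambda f:dict(np.load('pics/'+f+'.npz'))
t=L('top0');s=L('scene0')
vv,uu=np.mgrid[:384,:512]; allp=np.c_[uu.ravel(),vv.ravel()]
for nm,im,box,cb in(('top',t,(140,210,190,255),(290,175,345,230)),('scene',s,(145,145,195,235),(295,240,355,292))):
    P=world(im,allp).reshape(384,512,3)
    m=np.zeros((384,512),bool);m[box[1]:box[3],box[0]:box[2]]=1
    m&=im['range_z']>0
    r=m&(P[...,2]>190)&(P[...,2]<206)
    q=P[r]; print(nm,'rim n',len(q),q.mean(0),q.min(0),q.max(0))
    h=cv2.convexHull(q[:,:2].astype(np.float32))[:,0].astype(float); print(' circ',circ(h), 'zmax',P[m][:,2].max())
    hu=cv2.convexHull(np.c_[uu[r],vv[r]].astype(np.int32))[:,0]; print(' ray-plane circ',circ(world(im,hu,198)[:,:2]))
    # coaster
    hsv=cv2.cvtColor(im['pixels'],cv2.COLOR_RGB2HSV); lab=cv2.cvtColor(im['pixels'],cv2.COLOR_RGB2LAB).astype(float)
    cx,cy=(cb[0]+cb[2])//2,(cb[1]+cb[3])//2
    c=np.median(lab[cy-5:cy+5,cx-5:cx+5].reshape(-1,3),0)
    k=np.zeros((384,512),np.uint8);k[cb[1]:cb[3],cb[0]:cb[2]]=(np.linalg.norm(lab-c,axis=2)<22)[cb[1]:cb[3],cb[0]:cb[2]]
    ct=max(cv2.findContours(k,0,1)[0],key=cv2.contourArea)[:,0]
    print(' coaster',circ(world(im,cv2.convexHull(ct)[:,0],6)[:,:2]))
    w=[tuple(map(float,np.round(world(im,[p])[0]))) for p in ([(140,162),(221,155),(285,150),(215,241),(249,216)] if nm=='top' else [])]; print(w)
a=s['pixels'][135:240,120:290,::-1]; b=t['pixels'][130:260,100:270,::-1]
cv2.imwrite('pics/crop.png',np.hstack([cv2.resize(a,(390,300),interpolation=2),cv2.resize(b,(390,300),interpolation=2)]))
o=get_obs();print(R.from_rotvec(o['orientation']).as_matrix().round(3))
E
```

```text
top rim n 177 [459.45383982 196.05758929 197.06738196] [429.09198859 162.18173117 190.16893541] [487.78764688 223.68511526 202.33946124]
 circ (array([458.72804031, 193.21575432]), np.float64(30.704944537311594)) zmax 202.33946123998862
 ray-plane circ (array([458.96726041, 193.06986101]), np.float64(30.95559616680653))
 coaster (array([ 527.89536101, -151.40623079]), np.float64(46.34284995719463))
[(628.0, 286.0, 31.0), (648.0, 88.0, 14.0), (649.0, -65.0, 85.0), (437.0, 99.0, 39.0), (497.0, 18.0, 37.0)]
scene rim n 218 [457.34100261 192.79236026 195.24001903] [426.72357939 162.8029775  190.05264943] [489.35268002 224.180252   200.19010924]
 circ (array([457.81388853, 192.98630738]), np.float64(30.589979407069247)) zmax 200.19010924052952
 ray-plane circ (array([455.27910228, 190.30942625]), np.float64(31.927127772049317))
 coaster (array([ 525.65348935, -151.91333405]), np.float64(47.110081842427086))
[]
[[-0.945  0.326 -0.   ]
 [ 0.326  0.945 -0.001]
 [ 0.    -0.001 -1.   ]]
```

View pics/crop.png

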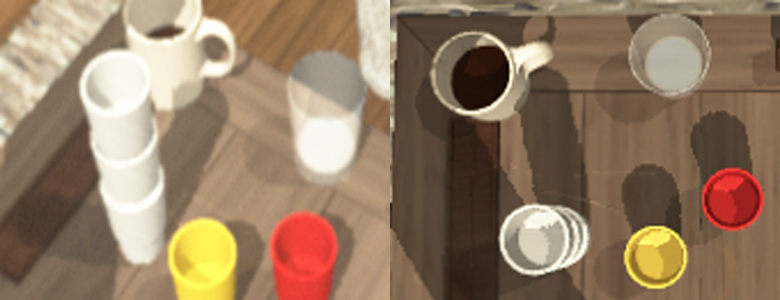

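The close crop confirms the choice: a three-high pale stack, with red and yellow look-alikes standing apart. The rim fits a circle at (458,193) with r≈31 at z≈198, and the coaster at (527,-152) with r≈47. All of these match the stated sizes. I'm raising the tool and moving over the stack.

>>> play_rows(plan="8.78 0 0 -5 0 0 0; 8.78 -3.7 -2.93 0 0 0 0; 8.78 -3.7 -2.93 0 0 0 0; 8.78 -3.7 -2.93 0 0 0 0; 8.78 -3.7 -2.93 0 0 0 0; 8.78 -3.7 -2.93 0 0 0 0; 8.78 -3.7 -2.93 0 0 0 0; 8.78 -3.7 -2.93 0 0 0 0; 8.78 -3.7 -2.93 0 0 0 0; 8.78 -3.7 -2.93 0 0 0 0; 8.78 -3.7 -2.93 0 0 0 0; 8.78 0 0 0 0 0 0; 8.78 0 0 0 0 0 0")

```text
t: 1.72
ee_pos: [457.5, 193.5, 272.4]
orientation: [-0.52, -3.097, 0.0]
ft_force: [-0.5, -0.2, -0.1]
width: 87.4
```

Run:
```python
from h import *
o=get_obs(); M=R.from_rotvec(o['orientation']).as_matrix(); print(o['t'],o['ee_pos'],M.round(4),o['ft_force'])
im=save('wrist','w1.png'); print(im['eye'],R.from_rotvec(im['attitude']).as_matrix().round(3))
vv,uu=np.mgrid[:384,:512]; P=world(im,np.c_[uu.ravel(),vv.ravel()]).reshape(384,512,3)
r=(im['range_z']>0)&(P[...,2]>190)&(P[...,2]<206)&(np.hypot(P[...,0]-458,P[...,1]-193)<40)
q=P[r]; print(len(q),q.min(0),q.max(0))
if len(q)>20:
    print(circ(cv2.convexHull(q[:,:2].astype(np.float32))[:,0].astype(float)))
    print(circ(world(im,cv2.convexHull(np.c_[uu[r],vv[r]].astype(np.int32))[:,0],198)[:,:2]))
print('tool delta',M.T@(np.array([458,193,151.5])-o['ee_pos']))
```

```text
1.725 [457.5044704  193.52398267 272.39924605] [[-9.452e-01  3.264e-01 -9.000e-04]
 [ 3.264e-01  9.452e-01  1.000e-04]
 [ 8.000e-04 -2.000e-04 -1.000e+00]] [-0.52541789 -0.16193223 -0.0984831 ]
[380.65081029 219.12819754 433.52635657] [[ 0.327  0.902  0.281]
 [ 0.945 -0.313 -0.096]
 [ 0.001  0.297 -0.955]]
1240 [429.24363762 162.14386573 190.0649558 ] [490.85943167 223.29267934 198.96482708]
(array([460.02538951, 192.73413986]), np.float64(30.6521393308647))
(array([459.18830157, 192.98933384]), np.float64(30.680482497531244))
tool delta [ -0.73928651  -0.30679232 120.89874746]
```

View pics/w1.png

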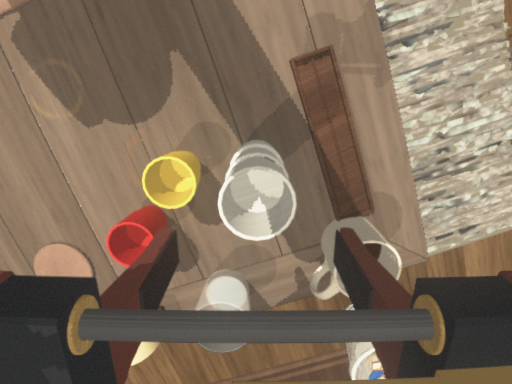

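The wrist view shows the white cup rim centred at about (257,200), midway between the fingers (inner edges at about 172 and 343), so it is centred along the jaw axis. Next I descend and partly close.

>>> play_rows(plan="8.78 -0.16 0 3 0 0 0; 8.78 0 0 3 0 0 0; 8.78 0 0 2.5 0 0 0; 8.78 0 0 2 0 0 0; 8.78 0 0 1.5 0 0 0; 6.8 0 0 0 0 0 0; 6.8 0 0 0 0 0 0; 6.8 0 0 0 0 0 0")

```text
t: 2.78
ee_pos: [459.9, 193.1, 153.5]
orientation: [0.518, 3.097, 0.001]
ft_force: [0.1, -0.3, 0.2]
width: 68.3
```

Run:
```python
from h import *
o=get_obs(); M=R.from_rotvec(o['orientation']).as_matrix(); print(o['t'],o['ee_pos'],o['ft_force'],o['width'])
im=save('wrist','w2.png')
vv,uu=np.mgrid[:384,:512]; P=world(im,np.c_[uu.ravel(),vv.ravel()]).reshape(384,512,3)
r=(im['range_z']>0)&(P[...,2]>190)&(P[...,2]<206)&(np.hypot(P[...,0]-458,P[...,1]-193)<40)
h=cv2.convexHull(np.c_[uu[r],vv[r]].astype(np.int32))[:,0]
c=circ(world(im,h,198)[:,:2]);print(c, M.T@(np.r_[c[0],151.5]-o['ee_pos']))
```

```text
2.775 [459.92560091 193.12149891 153.45328021] [ 0.12974086 -0.28746533  0.20748638] 68.26927277092513
(array([457.47696258, 192.17898054]), np.float64(34.50807135822546)) [ 2.01031748 -1.69043758  1.94949187]
```

View pics/w2.png

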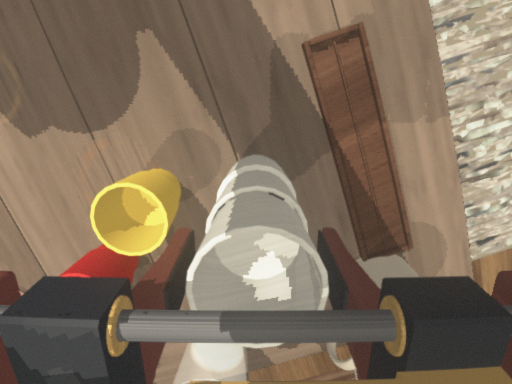

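The rim spans about x=187–328 and the fingers are symmetric about x≈257, so it is still centred. I'll close slowly.

>>> play_rows(plan="6.5 0 0 0.15 0 0 0; 6.3 0 0 0 0 0 0; 6.2 0 0 0 0 0 0; 6.1 0 0 0 0 0 0; 6.05 0 0 0 0 0 0; 6.0 0 0 0 0 0 0; 6.0 0 0 0 0 0 0")

```text
t: 3.7
ee_pos: [459.6, 193.0, 151.3]
orientation: [0.519, 3.098, 0.001]
ft_force: [0.4, 1.4, 1.7]
width: 60.2
```

>>> play_rows(plan="6.0 0 0.06 0 0 0 0; 6.0 0 0 0 0 0 0; 6.0 0 0 0 0 0 0")

```text
t: 4.08
ee_pos: [459.7, 193.4, 151.3]
orientation: [0.519, 3.098, -0.0]
ft_force: [0.5, 1.2, 2.6]
width: 60.2
```

Run:
```python
from h import *
o=get_obs(); M=R.from_rotvec(o['orientation']).as_matrix(); print(o['ee_pos'],M.T@o['ft_force'],M.T@o['moment'],o['width'])
save('wrist','w3.png');o=get_obs();print(M.T@o['ft_force'],M.T@o['moment'])
```

```text
[459.72345026 193.40543822 151.26421558] [-0.0861409   1.26622743 -2.61877559] [-0.00072685 -0.04560727  0.00899973] 60.20901096916199
[ 0.04606911  0.74109707 -2.65952812] [-0.04042866  0.0126869   0.00943481]
```

>>> play_rows(plan="5.8 0 0 0 0 0 0; 5.6 0 0 0 0 0 0; 5 0 0 0 0 0 0; 4 0 0 0 0 0 0; 4 0 0 0 0 0 0; 4 0 0 0 0 0 0")

```text
t: 4.88
ee_pos: [459.7, 193.4, 151.3]
orientation: [0.519, 3.098, 0.0]
ft_force: [0.4, -0.1, 4.9]
width: 59.2
```

Run:
```python
from h import *
o=get_obs(); M=R.from_rotvec(o['orientation']).as_matrix(); print(o['ee_pos'],M.T@o['ft_force'],M.T@o['moment'],o['width'])
t=save('top','t2.png'); s=save('scene','s2.png')
a=s['pixels'][100:250,100:300,::-1]; b=t['pixels'][130:280,90:290,::-1]
cv2.imwrite('pics/c2.png',np.hstack([cv2.resize(a,(400,300),interpolation=2),cv2.resize(b,(400,300),interpolation=2)]))
```

```text
[459.71088277 193.41331878 151.25443471] [-0.41581587 -0.01463913 -4.93794077] [0.08826964 0.00258405 0.09054293] 59.24717657480038
```

View pics/c2.png

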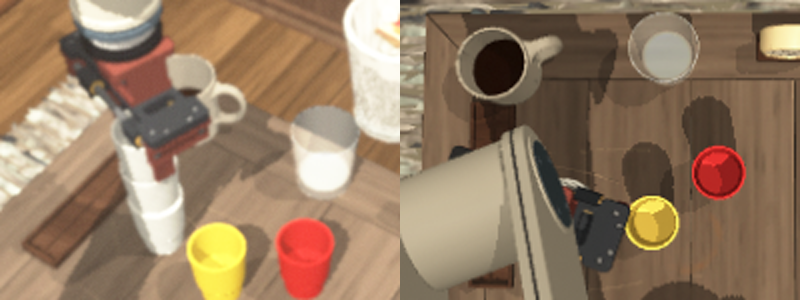

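The picture shows the grip on the top bowl at crop (160,135), with the stack still upright. Lateral force is near 0 and the width of 59.2 mm fits the bowl, so I'm starting a slow straight pull.

>>> play_rows(plan="4 0 0 -0.1 0 0 0; 4 0 0 -0.1 0 0 0; 4 0 0 -0.2 0 0 0; 4 0 0 -0.2 0 0 0; 4 0 0 -0.2 0 0 0; 4 0 0 0 0 0 0")

```text
t: 5.72
ee_pos: [459.8, 193.4, 159.5]
orientation: [0.519, 3.098, 0.0]
ft_force: [0.3, 0.4, -3.1]
width: 59.7
```

Run:
```python
from h import *
s=save('scene','s3.png'); w=save('wrist','w4.png'); o=get_obs(); print(o['ee_pos'],o['ft_force'],o['width'])
s0=dict(np.load('pics/s2.npz')); w0=dict(np.load('pics/w3.npz'))
f=lambda p:cv2.resize(p[120:240,130:230,::-1],(250,300),interpolation=2)
g=lambda p:p[140:380,130:390,::-1]
top=np.hstack([f(s0['pixels']),f(s['pixels'])]); bot=np.hstack([g(w0['pixels']),g(w['pixels'])])
c=np.zeros((540,520,3),np.uint8);c[:300,:500]=top;c[300:]=bot;cv2.imwrite('pics/c3.png',c)
```

```text
[459.77025735 193.44170517 159.46126141] [ 0.25581913  0.42043511 -1.62454101] 59.931581384079415
```

View pics/c3.png

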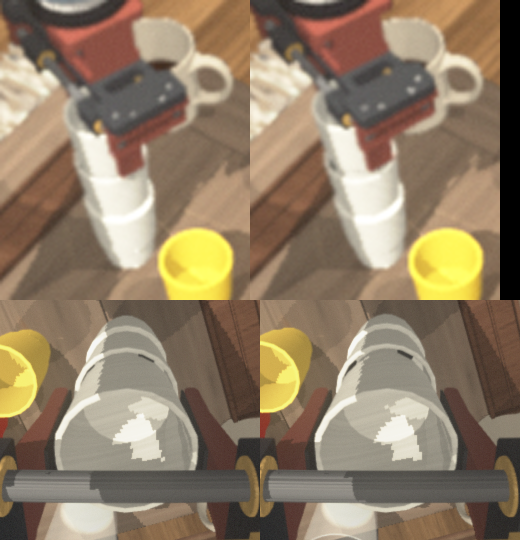

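```bash
cat > rim.py <<'E'
from h import *
import sys
def rim(f):
    im=dict(np.load('pics/'+f+'.npz')); vv,uu=np.mgrid[:384,:512]; P=world(im,np.c_[uu.ravel(),vv.ravel()]).reshape(384,512,3)
    box=(uu>180)&(uu<335)&(vv>200)&(vv<300)&(im['range_z']>0)
    b=box&(vv<240)&(abs(uu-257)<40); z=P[b][:,2]; 
    h,e=np.histogram(P[box][:,2],bins=np.arange(130,225,1.0)); print(f,'eye z',im['eye'][2].round(1),[(int(a),int(n)) for a,n in zip(e,h) if n>25 and a>138], 'top of front',np.percentile(z,[90,99]))
for f in sys.argv[1:]: rim(f)
E
python3 rim.py w3 w4; python3 -c "
from h import *
o=get_obs();print(o['t'],o['width'],o['ft_force'],o['ee_pos'])"
```

```text
w3 eye z 312.3 [(139, 80), (140, 234), (141, 66), (146, 123), (147, 1333), (148, 1474), (149, 260), (150, 148), (151, 165), (152, 154), (153, 170), (154, 206), (155, 172), (156, 196), (157, 213), (158, 206), (159, 204), (160, 220), (161, 219), (162, 204), (163, 235), (164, 212), (165, 206), (166, 207), (167, 173), (168, 188), (169, 191), (170, 167), (171, 179), (172, 151), (173, 185), (174, 157), (175, 150), (176, 163), (177, 149), (178, 169), (179, 150), (180, 138), (181, 178), (182, 146), (183, 163), (184, 145), (185, 143), (186, 151), (187, 137), (188, 154), (189, 151), (190, 159), (191, 122), (192, 136), (193, 146), (194, 156), (195, 217), (196, 756), (197, 712), (198, 75), (199, 39)] top of front [196.78110324 197.80692584]
w4 eye z 320.5 [(139, 68), (140, 163), (141, 75), (154, 69), (155, 1113), (156, 1611), (157, 365), (158, 131), (159, 183), (160, 143), (161, 185), (162, 185), (163, 187), (164, 189), (165, 193), (166, 203), (167, 210), (168, 216), (169, 216), (170, 221), (171, 225), (172, 223), (173, 200), (174, 189), (175, 215), (176, 173), (177, 184), (178, 178), (179, 166), (180, 175), (181, 176), (182, 149), (183, 155), (184, 162), (185, 154), (186, 144), (187, 173), (188, 153), (189, 163), (190, 160), (191, 136), (192, 168), (193, 150), (194, 148), (195, 150), (196, 140), (197, 138), (198, 158), (199, 144), (200, 135), (201, 140), (202, 141), (203, 197), (204, 663), (205, 768), (206, 155), (207, 31), (208, 35), (209, 26), (210, 30)] top of front [204.9408907  206.11693675]
5.825 59.931581384079415 [ 0.25581913  0.42043511 -1.62454101] [459.77025735 193.44170517 159.46126141]
```

The cup rose 8.2 mm with the tool, with no slip, and the lower rim stayed at z≈140. I'll keep lifting.

>>> play_rows(plan="4 0 0 -0.2 0 0 0; 4 0 0 -0.2 0 0 0; 4 0 0 -0.3 0 0 0; 4 0 0 -0.3 0 0 0; 4 0 0 -0.4 0 0 0; 4 0 0 -0.5 0 0 0; 4 0 0 -0.7 0 0 0; 4 0 0 -1 0 0 0; 4 0 0 -1.5 0 0 0; 4 0 0 -1 0 0 0; 4 0 0 0 0 0 0; 4 0 0 0 0 0 0")

```text
t: 7.32
ee_pos: [459.4, 193.3, 220.0]
orientation: [-0.519, -3.098, 0.0]
ft_force: [0.3, 0.4, -2.0]
width: 59.8
```

```bash
python3 - <<'E'
from h import *
save('wrist','w5.png'); o=get_obs(); print(o['t'],o['ee_pos'],o['ft_force'],o['width']); M=R.from_rotvec(o['orientation']).as_matrix()
print('tool delta to coaster',M.T@(np.array([527,-151.7,44.5])-o['ee_pos']))
im=dict(np.load('pics/w5.npz')); vv,uu=np.mgrid[:384,:512]; P=world(im,np.c_[uu.ravel(),vv.ravel()]).reshape(384,512,3)
for lo,hi in((134,146),(238,252)):
    r=(im['range_z']>0)&(P[...,2]>lo)&(P[...,2]<hi)&(np.hypot(P[...,0]-459,P[...,1]-193)<45); print(lo,r.sum(),P[r].min(0),P[r].max(0)) if r.sum() else 0
E
python3 rim.py w5|cut -c1-1500
```

```text
7.375 [459.29761514 193.26536468 219.80732311] [-0.38363595 -0.09206096 -2.21531101] 59.71559145682993
tool delta to coaster [-176.47714552 -304.00696148  175.36521252]
134 690 [429.33451299 162.54872528 134.02070244] [476.6887266  223.3843181  142.30484861]
238 3161 [429.25645917 158.73603112 238.00446448] [486.72046948 233.17303169 251.99020228]
w5 eye z 381.1 [(140, 34), (215, 329), (216, 1717), (217, 1002), (218, 162), (219, 144), (220, 165), (221, 160), (222, 170), (223, 211)] top of front [265.52408522 266.50749789]
```

View pics/w5.png

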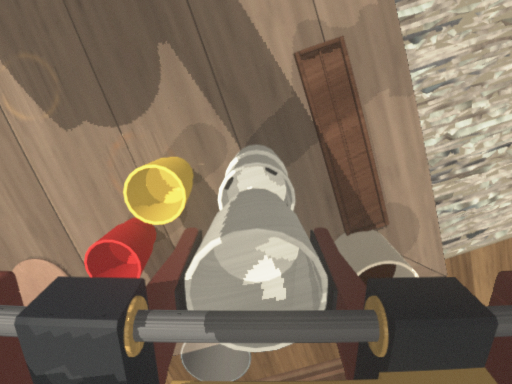

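The view shows the top cup clear of the stack. The lower cups stand in place with their pads exposed at about (255,185), and the rim rose as far as the tool (68.5 mm). Next is the move over the coaster.

>>> play_rows(plan="4 -0.5 -0.9 0 0 0 0; 4 -1 -1.7 0 0 0 0; 4 -1.4 -2.4 0 0 0 0; 4 -1.4 -2.4 0 0 0 0; 4 -1.5 -2.6 0 0 0 0; 4 -1.5 -2.6 0 0 0 0; 4 -1.5 -2.6 0 0 0 0; 4 -1.5 -2.6 0 0 0 0; 4 -1.5 -2.6 0 0 0 0; 4 -1.5 -2.6 0 0 0 0; 4 -1.4 -2.4 0 0 0 0; 4 -1.4 -2.4 0 0 0 0; 4 -1 -1.7 0 0 0 0; 4 -0.5 -0.9 0 0 0 0; 4 0 0 0 0 0 0; 4 0 0 2.5 0 0 0; 4 0 0 3 0 0 0; 4 0 0 3 0 0 0; 4 0 0 1.5 0 0 0; 4 0 0 0 0 0 0")

```text
t: 9.88
ee_pos: [526.5, -150.7, 119.5]
orientation: [-0.518, -3.097, -0.001]
ft_force: [0.2, -0.6, -2.3]
width: 59.6
```

```bash
python3 - <<'E'
from h import *
w=save('wrist','w6.png'); s=save('scene','s4.png'); o=get_obs(); print(o['t'],o['ee_pos'],o['ft_force'],o['width']); M=R.from_rotvec(o['orientation']).as_matrix()
print('tool delta to coaster',M.T@(np.array([527,-151.7,44.3])-o['ee_pos']))
cv2.imwrite('pics/c4.png',np.hstack([cv2.resize(w['pixels'],(400,300))[...,::-1],cv2.resize(s['pixels'],(400,300))[...,::-1]]))
E
python3 rim.py w6|cut -c1-300
```

```text
9.975 [ 527.66329181 -151.23896973  120.97103917] [ 0.42812196 -0.04643595 -1.85843715] 59.69401609502713
tool delta to coaster [ 0.56137141 -0.65900385 76.67040713]
w6 eye z 280.7 [(139, 174), (140, 169), (141, 172), (142, 152), (143, 152), (144, 158), (145, 149), (146, 167), (147, 164), (148, 138), (149, 170), (150, 156), (151, 154), (152, 165), (153, 148), (154, 137), (155, 155), (156, 148), (157, 134), (158, 142), (159, 153), (160, 140), (161, 148), (162, 13
```

View pics/c4.png

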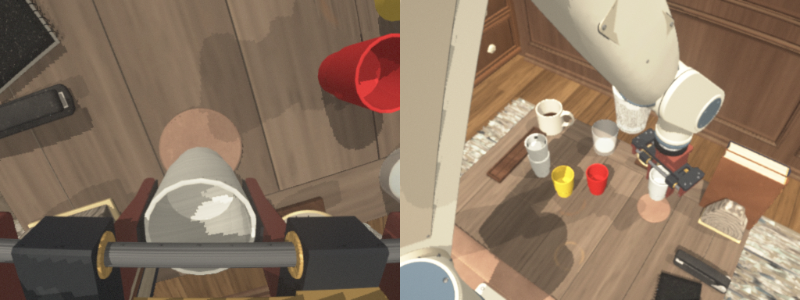

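The cup hangs upright over the coaster: wrist crop shows the coaster around (200,145), and the scene crop shows the cup at (658,185) above the coaster at (655,208). The two lower cups are standing at (538,155). I'm lowering it.

>>> play_rows(plan="4 0.05 -0.06 2 0 0 0; 4 0 0 2 0 0 0; 4 0 0 1.5 0 0 0; 4 0 0 1 0 0 0; 4 0 0 0.5 0 0 0; 4 0 0 0.3 0 0 0; 4 0 0 0 0 0 0; 4 0 0 0 0 0 0")

```text
t: 10.98
ee_pos: [526.6, -151.8, 47.5]
orientation: [0.519, 3.098, -0.0]
ft_force: [-0.7, -0.5, -2.2]
width: 59.7
```

>>> play_rows(plan="4 0 0 0.1 0 0 0; 4 0 0 0.1 0 0 0; 4 0 0 0.05 0 0 0; 4 0 0 0 0 0 0; 4 0 0 0 0 0 0")

```text
t: 11.6
ee_pos: [526.4, -151.8, 44.7]
orientation: [0.519, 3.098, 0.0]
ft_force: [-0.4, -0.0, -2.1]
width: 59.9
```

>>> play_rows(plan="4 0 0 0.05 0 0 0; 4 0 0 0.05 0 0 0; 4 0 0 0 0 0 0")

```text
t: 11.98
ee_pos: [526.6, -151.8, 44.3]
orientation: [0.519, 3.098, -0.0]
ft_force: [-1.0, 0.8, 6.0]
width: 59.5
```

The force rose to +6 N at the expected height of 44.3, so the foot is on the coaster. I'll open gently and then retreat.

>>> play_rows(plan="5.9 0 0 0 0 0 0; 6.1 0 0 0 0 0 0; 6.3 0 0 0 0 0 0; 6.6 0 0 0 0 0 0; 7.2 0 0 0 0 0 0; 8.78 0 0 0 0 0 0; 8.78 0 0 0 0 0 0; 8.78 0 0 0 0 0 0; 8.78 0 0 -1 0 0 0; 8.78 0 0 -2 0 0 0; 8.78 0 0 -3 0 0 0; 8.78 0 0 -5 0 0 0; 8.78 0 0 -5 0 0 0; 8.78 3 0 -3 0 0 0; 8.78 5 0 0 0 0 0; 8.78 5 0 0 0 0 0; 8.78 5 0 0 0 0 0; 8.78 5 0 0 0 0 0; 8.78 0 0 0 0 0 0; 8.78 0 0 0 0 0 0")

```text
t: 14.48
ee_pos: [310.1, -77.2, 234.6]
orientation: [0.518, 3.096, -0.001]
ft_force: [0.0, 0.3, 0.7]
width: 88.1
```

Run:
```python
from h import *
o=get_obs(); print(o['t'],o['ee_pos'],o['ft_force'],o['width'])
t=save('top','t5.png'); s=save('scene','s5.png')
cv2.imwrite('pics/c5.png',np.hstack([t['pixels'][110:350,90:450,::-1],s['pixels'][100:340,100:460,::-1]]))
vv,uu=np.mgrid[:384,:512]
for n,im in(('top',t),('scene',s)):
    P=world(im,np.c_[uu.ravel(),vv.ravel()]).reshape(384,512,3)
    for lab,c,z in(('placed',(527,-152),91),('stack',(458,193),141.5)):
        r=(im['range_z']>0)&(abs(P[...,2]-z)<6)&(np.hypot(P[...,0]-c[0],P[...,1]-c[1])<48)
        if r.sum()>20: print(n,lab,r.sum(),P[r][:,2].max(),circ(cv2.convexHull(P[r][:,:2].astype(np.float32))[:,0].astype(float)))
```

```text
14.475 [310.07341597 -77.16430409 234.58115373] [0.03109536 0.33391752 0.69331351] 88.08989630559364
top placed 127 95.83670213321534 (array([ 525.59127543, -152.20836982]), np.float64(30.55769067054965))
top stack 168 145.67584272939303 (array([458.45795918, 193.2032857 ]), np.float64(30.79026208971508))
scene placed 164 92.78610721716905 (array([ 523.81985406, -152.09299047]), np.float64(30.192312358187287))
```

View pics/c5.png

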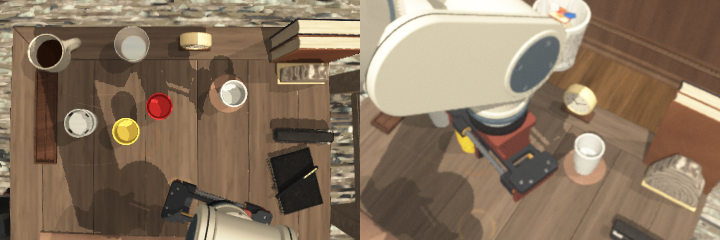

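```bash
python3 -c "
from h import *
close_job()"
```

```text
the job is handed in; nothing more can be done
```

I pulled the top cup straight up off the stack and set it upright on the coaster, and handed the job in at about 14.5 s of the 38 s allowed.

**Placed cup:** the top view puts its rim at (525.6, -152.2), about 1.5 mm from the coaster centre measured earlier at (527, -151.7). The foot has about 25 mm of room all round when centred. The scene camera put the cup at x = 523.8, about 2 mm from the top view, which is within calibration error.

**Lower cups:** after the pull their rim is at (458.5, 193.2), z about 141. The stack's top rim was at (458, 193) before the pull, so they did not move measurably. In the last scene view the arm hid the stack, so only the top view confirms this.

**Grip and forces:** the cup rose with the tool without slipping. The highest wrist force I read was about 6 N. The gripper ended open and clear of everything, and the other things on the desk look untouched.

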